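# Sweep the walnut shells into the scrap tray

### The job

With the fingers closed, sweep the three empty walnut shell halves along the cutting board and off its end, so that all three lie in the scrap tray hung there. Only push them, do not pick them up or lift them, and leave the whole walnut, the nutcracker and everything else where they are.

Things in the scene. Friction and masses are not known exactly. Their poses are not given: they have to be found in the camera images.
- board: fixed striped bamboo cutting board with a scrap tray hung on one end. Origin on the counter; z up, y along the board towards the tray, x across it. Board: x -130 to 130 mm, y -160 to 120 mm, flat top 40 mm above the counter, no rim. A shell pushed off its y = 120 mm edge drops into the tray
- edge (a point): middle of the board's edge over the tray, at the height of the board's top (40 mm above the counter); axes as the board's
- tray (a point): centre of the floor of the scrap tray (part of the board): an open-topped aluminium pan over board x -130 to 130 mm, y 120 to 220 mm, walls 3 mm, floor 3 mm above the counter, wall tops 36 mm above the counter, 4 mm lower than the board's top; axes as the board's
- shell0: empty half of a walnut shell, a dark brown dome lying flat side down on the board: 35 mm across, 17.5 mm high, 10 to 18 g, does not roll while flat; may land either way up in the tray and rock a second; origin at the centre of its flat underside
- shell1: empty half of a walnut shell, a dark brown dome lying flat side down on the board: 35 mm across, 17.5 mm high, 10 to 18 g, does not roll while flat; may land either way up in the tray and rock a second; origin at the centre of its flat underside
- shell2: empty half of a walnut shell, a dark brown dome lying flat side down on the board: 35 mm across, 17.5 mm high, 10 to 18 g, does not roll while flat; may land either way up in the tray and rock a second; origin at the centre of its flat underside
- walnut: whole walnut standing on the board among the shell halves: 37 mm across, 39 mm high, flat foot 18 mm; stays where it is; origin under its centre. It and the three halves lie in four lanes along the board, in any order (board x within 5 mm of -87, -29, 29, 87 mm), each at board y -50 to 50 mm
- nutcracker: steel nutcracker lying across the board at the end away from the tray, about 170 mm long (board x), 38 mm wide (board y), 14 mm high; origin near its middle, on the board's top; at board y about -138 mm; stays where it is
- tumbler: clear plastic tumbler, 68 mm wide, 110 mm high, standing beside the board on the side away from the robot; origin under its centre; stays
- garlic: garlic bulb, 50 mm wide, 56 mm high, on the counter beside the board; origin under its centre; stays
- onion: onion, 68 mm wide, 71 mm high, on the counter beside the board; origin under its centre; stays
- sugar_jar: glass jar with a wooden lid, 100 mm wide, 118 mm high, to the robot's left; origin under its centre; stays

How it is judged:
By the outcome, as a careful person would: the job done as asked, in the order asked, and still so for the second after the job is handed in, with the robot touching nothing.
It also fails if it takes over 48 s, if anything falls off the work surface, if the arm or the gripper's body presses on something with over 40 N, if the wrist force passes 120 N, or if a joint passes its speed limit or range.

### The arm

A 6-joint arm with a two-finger parallel gripper is mounted at the origin on the work surface. World frame = base frame: x ahead of the robot, y to its left, z up, the work surface at z = 0. Lengths are in m, angles in degrees, forces in N, time in s.
With the tool pointing down it reaches from about 0.25 to 0.725 m from the base axis. Payload 9.7 kg.
Tool frame: the origin (TCP) lies between the finger pads; the fingertips stand 19 mm ahead of it and the grasp point (between the pads) is the TCP; z points along the fingers, y is the line along which they close (so a half turn about z gives the same grasp; the last joint's range is limited). The gripper opens to 85 mm and grips with 20 to 120 N. Pads are 22 mm wide; open, the fingers measure 114 mm over their backs; the gripper's body (76 mm by 85 mm) begins 54 mm behind the grasp point. The pads swing forward as they close: fully open they stand 13 mm farther back than shut.
Start: joints at [76.49, 4.979, 10.078, 95.1, 0, 90], TCP at [0.128, 0.535, 0.25] pointing down, gripper open.
Joint ranges: [-179.16, 179.16], [-48.56, 103.87], [-65.8, 70.77], [-126.05, 130.52], [-82.76, 87.17], [-180, 180]. Speed limits (degrees/s): [127.2, 127.2, 147.25, 180, 180, 180].

### API

Orientations are given as [roll, pitch, yaw] about the fixed x, y, z axes, in that order (R = Rz(yaw) Ry(pitch) Rx(roll)).
In Python, from workcell import bot gives the robot as it stands. The module is installed in compiled form; this text tells all that it offers.
- The arm moves only by the shell command python3 -m crank 'ROWS' [OPENING] [FORCE]. ROWS is JSON, a list that holds one entry, the list of rows, each a list of 6 numbers: the shift along the world's x, y, z as a fraction of full scale, then the turn, a rotation vector about the world's x, y, z as a fraction of full scale. In form: [[[x, y, z, wx, wy, wz], ...]]. A call has 1 to 20 rows; each row shifts and turns the commanded pose from where the row before left it; what a row does not reach is not made up. Full scale, the value 1, is 20 mm for a shift and 0.12 rad for a turn. A row lasts 1/12 s, in which the tool goes at most 41.7 mm and 7.16 degrees, less where a joint would pass 70% of its speed; a pose out of reach is approached as far as the arm can. A call with a number of a shift or a turn outside -1 to 1 is refused whole. A call with a gripper value outside its range is refused whole. OPENING is the opening, from 0 (shut) to 1 (fully open), set as the call begins (- or left out, the last holds). The fingers move at their own pace and stop on an object; FORCE is the grip in N (left out, the last holds). Time passes only in rows, so rows that do not move let the fingers close. It gives the time, the measured TCP pose, the force, the opening and the grip force at its end, in the units of the state.
- bot.get_obs(): the state, without advancing time (a new reading comes with each control period).
- bot.camera(name): name is "scene" or "side" or "wrist"; returns the picture (480x640x3 uint8, red, green, blue); there is no depth.
- bot.camera_model(name): a dict with "vertical_fov" (degrees; the focal length in pixels is half the picture's height over the tangent of half this angle, whatever the lens; pixels are square), "cx", "cy" (the principal point, pixels), "R" (3x3) and "t" (3): a world point X has camera coordinates R X + t. Camera axes: x right, y down, z forward; pixel columns grow to the right and rows downward; lengths in m; the calibration is good to about 2 mm. A picture is of the moment at which its call begins: read the wrist's pose just before it. camera_model takes no time and is no camera call; for the wrist camera it gives the pose at the moment of the call.
- bot.job_done(): hands the job in; it is judged then, once.
The state is a dict: "time": time; "q": joint angles; "qd": joint speeds; "joint_efforts": joint torques, N m; "ee_pos": TCP position; "tcp_rot": TCP orientation; "wrist_force": force on the tool from outside, world axes, zero at the start; "torque": the same for the moment, N m; "opening": finger opening in m; "grasp_force": force on a finger pad.
Only numpy, scipy, OpenCV 4.12 (cv2) and the standard library are available. Lean on these libraries where they do the work, as an engineer would, in place of code of your own. Each camera call takes 0.05 s, during which the arm holds its last target. There are 200 camera calls.

## Working session

There is one attempt and no reset: what is moved stays moved. The work goes in short steps, Python scripts to look and compute and a shell command to move; the robot and the scene stay as the last step left them, time stands still between calls to the robot, and variables do not carry over. Pictures are saved under pics/ and viewed, at most 13 in all, crops included, and the job is handed in when it is done.

```bash
mkdir -p pics; cat > h.py <<'E'
import numpy as np, cv2
from workcell import bot
def cam(n):
    m=bot.camera_model(n); return m
def K(m): f=240/np.tan(np.radians(m["vertical_fov"])/2); return f,m["cx"],m["cy"]
def ray(m,u,v):
    f,cx,cy=K(m); R=np.array(m["R"]); t=np.array(m["t"])
    d=R.T@np.array([(u-cx)/f,(v-cy)/f,1]); return -R.T@t,d
def onz(m,u,v,z):
    o,d=ray(m,u,v); return o+d*(z-o[2])/d[2]
def tri(a,b):
    A=[];B=[]
    for m,u,v in(a,b):
        o,d=ray(m,u,v); d=d/np.linalg.norm(d); P=np.eye(3)-np.outer(d,d); A.append(P);B.append(P@o)
    X=np.linalg.solve(sum(A),sum(B)); return X
def proj(m,X):
    f,cx,cy=K(m); c=np.array(m["R"])@X+np.array(m["t"]); return c[0]/c[2]*f+cx,c[1]/c[2]*f+cy
E
python3 - <<'E'
from h import *
o=bot.get_obs(); print(o["time"],o["ee_pos"],o["tcp_rot"],o["opening"])
for n in("scene","side","wrist"):
    m=cam(n); im=bot.camera(n); cv2.imwrite(f"pics/{n}0.png",im[:,:,::-1]); print(n,m["vertical_fov"],-np.array(m["R"]).T@np.array(m["t"]),np.array(m["R"])[2])
E
```

```text
0.0 [0.12842433 0.53459079 0.24960232] [-1.79926299e+02 -2.78275849e-03  1.66491725e+02] 0.08569785267186471
scene 43.832246485110886 [ 1.61448995 -0.31535655  0.74081773] [-0.7764634   0.33070056 -0.53641563]
side 42.87751376411641 [ 0.01624943 -0.44238812  0.88345161] [ 0.52377962  0.48130073 -0.70285455]
wrist 62.51563419881172 [0.05698972 0.55192581 0.37344252] [ 0.28296272 -0.06812527 -0.95670844]
```

View pics/scene0.png

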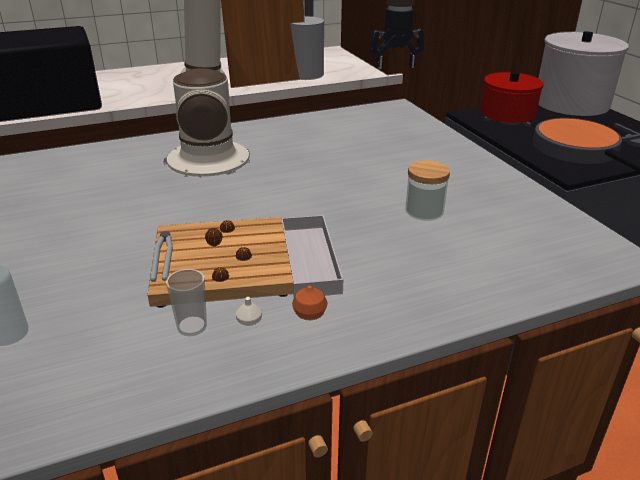

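View pics/side0.png

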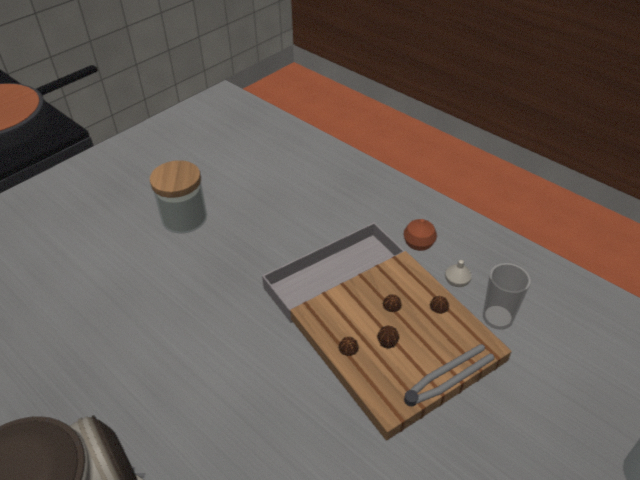

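The scene view shows the board at about (150–290, 220–300) with the tray on its right. The walnut looks to be at (214,237) and the shells at (227,226), (243,254) and (220,274). In the side view the walnut is near (388,336) and the shells near (348,346), (392,302) and (440,304). I'll enlarge both.

```bash
python3 - <<'E'
import cv2,numpy as np
def crop(n,x,y,w,h,s):
    im=cv2.imread(f"pics/{n}0.png")[y:y+h,x:x+w]; im=cv2.resize(im,None,fx=s,fy=s,interpolation=cv2.INTER_CUBIC)
    for k in range((x+19)//20*20,x+w,20): cv2.putText(im,str(k),(int((k-x+.5)*s)-10,8),0,.33,(255,255,255),1); cv2.line(im,(int((k-x+.5)*s),10),(int((k-x+.5)*s),16),(255,255,255),1)
    for k in range((y+19)//20*20,y+h,20): cv2.putText(im,str(k),(0,int((k-y+.5)*s)+4),0,.33,(255,255,255),1); cv2.line(im,(22,int((k-y+.5)*s)),(28,int((k-y+.5)*s)),(255,255,255),1)
    cv2.imwrite(f"pics/{n}0c.png",im)
crop("scene",140,205,210,135,3.8); crop("side",255,220,280,215,2.75)
E
```

```text
(no output)
```

View pics/scene0c.png

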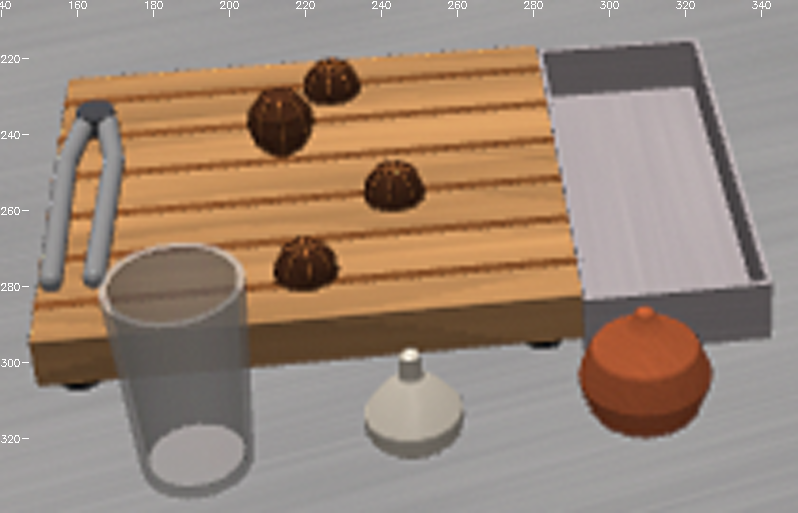

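View pics/side0c.png

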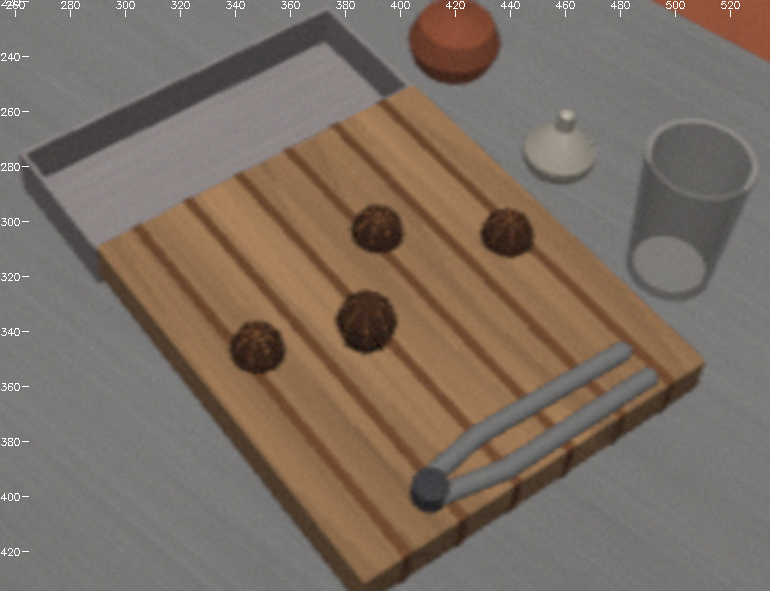

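```bash
cat > m.py <<'E'
from h import *
from scipy.optimize import least_squares
S=cam("scene");D=cam("side")
s=lambda x,y:(140+x/3.8-.5,205+y/3.8-.5)
d=lambda x,y:(255+x/2.75-.5,220+y/2.75-.5)
C=[((541,47),(98,247)),((583,297),(412,87)),((30,342),(703,363)),((70,80),(362,583))]
# board coords: robot side is x=+-130
P=np.array([tri((S,*s(*a)),(D,*d(*b))) for a,b in C]); print("corners\n",P.round(4))
print("sides",np.linalg.norm(P-np.roll(P,-1,0),axis=1).round(4))
e=lambda sx:np.array([[-sx*.13,.12],[sx*.13,.12],[sx*.13,-.16],[-sx*.13,-.16]])
B=e(1)
def f(p):
    c,n=np.cos(p[3]),np.sin(p[3]); r=[]
    for b,(a,q) in zip(B,C):
        X=np.array([c*b[0]-n*b[1]+p[0],n*b[0]+c*b[1]+p[1],p[2]])
        r+=list(np.subtract(proj(S,X),s(*a)))+list(np.subtract(proj(D,X),d(*q)))
    return r
sol=least_squares(f,[P[:,0].mean(),P[:,1].mean(),.04,0]); p=sol.x
print("pose",p,np.degrees(p[3]),"res",np.round(sol.fun,1))
c,n=np.cos(p[3]),np.sin(p[3]); Rb=np.array([[c,-n],[n,c]])
for nm,a,b,z in[("shA",(332,82),(257,347),.049),("walnut",(281,122),(366,321),.06),("shB",(395,186),(377,229),.049),("shC",(306,264),(507,232),.049),]:
    X=tri((S,*s(*a)),(D,*d(*b)))
    print(nm,X.round(4),"board",(Rb.T@(X[:2]-p[:2])*1e3).round(1),[ (Rb.T@(onz(m,*g,z)[:2]-p[:2])*1e3).round(1) for m,g in((S,s(*a)),(D,d(*b)))])
E
python3 m.py
```

```text
corners
 [[ 0.4714  0.0655  0.0384]
 [ 0.7204  0.0019  0.038 ]
 [ 0.6525 -0.2687  0.039 ]
 [ 0.4026 -0.2062  0.0389]]
sides [0.257  0.279  0.2576 0.2803]
pose [ 0.566812   -0.08225737  0.03861525 -0.24710012] -14.157794219621923 res [-0.1 -0.3 -0.8  0.1  1.  -0.1  0.8 -0.4  0.4  0.3  1.2  0.3  0.8 -0.4
 -0.   0.9]
shA [ 0.4766 -0.0657  0.0468] board [-91.5  -6. ] [array([-87.1,  -6.6]), array([-92.5,  -6.5])]
walnut [ 0.5281 -0.1077  0.059 ] board [-31.3 -34.1] [array([-28.8, -35. ]), array([-31.9, -33.4])]
shB [ 0.5971 -0.0626  0.0468] board [24.6 26.4] [array([28.5, 25.8]), array([23.3, 25.9])]
shC [ 0.6506 -0.1261  0.0472] board [ 92. -22.] [array([ 95.3, -22.7]), array([ 90.7, -21.9])]
```

The measurements check out. Sides come to 257 × 280 mm, and the top is at z = 39 mm. The board yaw is −14.2°. The shells are at board (−90,−6), (26,26) and (91,−22), and the walnut is at (−30,−34). Next I'll shut the fingers and move high towards a point behind shell A.

```bash
python3 -m crank '[[[0.43,-0.8,0,0,0,-0.33],[0.43,-0.8,0,0,0,-0.33],[0.43,-0.8,0,0,0,-0.33],[0.43,-0.8,0,0,0,-0.33],[0.43,-0.8,0,0,0,-0.33],[0.43,-0.8,0,0,0,-0.33],[0.43,-0.8,0,0,0,-0.33],[0.43,-0.8,0,0,0,-0.33],[0.43,-0.8,0,0,0,-0.33],[0.43,-0.8,0,0,0,-0.33],[0.43,-0.8,0,0,0,-0.33],[0.43,-0.8,0,0,0,-0.33],[0.43,-0.8,0,0,0,-0.33],[0.43,-0.8,0,0,0,-0.33],[0.43,-0.8,0,0,0,-0.33],[0.43,-0.8,0,0,0,-0.33],[0.43,-0.8,0,0,0,-0.33],[0.43,-0.8,0,0,0,-0.33],[0.43,-0.8,0,0,0,-0.33],[0.43,-0.8,0,0,0,-0.33]]]' 0 20
python3 -m crank '[[[0.43,-0.8,0,0,0,-0.33],[0.43,-0.8,0,0,0,-0.33],[0.43,-0.8,0,0,0,-0.33],[0.43,-0.8,0,0,0,-0.33],[0.43,-0.8,0,0,0,-0.33],[0.43,-0.8,0,0,0,-0.33],[0.43,-0.8,0,0,0,-0.33],[0.43,-0.8,0,0,0,-0.33],[0.43,-0.8,0,0,0,-0.33],[0.43,-0.8,0,0,0,-0.33],[0.43,-0.8,0,0,0,-0.33],[0.43,-0.8,0,0,0,-0.33],[0.43,-0.8,0,0,0,-0.33],[0.43,-0.8,0,0,0,-0.33],[0.43,-0.8,0,0,0,-0.33],[0.43,-0.8,0,0,0,-0.33],[0.43,-0.8,0,0,0,-0.33],[0.43,-0.8,0,0,0,-0.33],[0,0,0,0,0,-0.33],[0,0,0,0,0,-0.33]]]'
cat > st.py <<'E'
import numpy as np,sys
from workcell import bot
o=bot.get_obs();p=[.5668,-.0823];a=-.2471;R=np.array([[np.cos(a),-np.sin(a)],[np.sin(a),np.cos(a)]])
e=np.array(o["ee_pos"]);print("t",o["time"],"board mm",(R.T@(e[:2]-p)*1e3).round(1),"z",e[2].round(4),"rot",np.round(o["tcp_rot"],1),"F",np.round(o["wrist_force"],1),"open",o["opening"])
v=list(map(float,sys.argv[1:]))
for i in range(0,len(v),3):
    g=np.r_[R@np.array(v[i:i+2])/1e3+p,v[i+2]/1e3]; print("to",v[i:i+3],"units",((g-e)/.02).round(2)); e=g
E
python3 st.py -90 -48 150 -90 -48 66 -90 126 66
```

```text
time: 1.82
ee_pos: [0.3007, 0.2139, 0.2502]
tcp_rot: [-180.0, -0.0, 121.0]
wrist_force: [0.3, 0.8, -0.2]
opening: 0.0
grasp_force: 0.0
time: 3.48
ee_pos: [0.4554, -0.0741, 0.2497]
tcp_rot: [-179.9, 0.0, 75.5]
wrist_force: [-0.7, -0.5, 0.6]
opening: -0.0004
grasp_force: 0.0
t 3.4833 board mm [-110.   -19.3] z 0.2497 rot [-179.9    0.    75.5] F [-0.7 -0.5  0.6] open -0.00044923773123593927
to [-90.0, -48.0, 150.0] units [ 0.62 -1.64 -4.99]
to [-90.0, -48.0, 66.0] units [ 0.   0.  -4.2]
to [-90.0, 126.0, 66.0] units [2.13 8.44 0.  ]
```

```bash
python3 -m crank '[[[0.12,-0.33,-0.8,0,0,0.01],[0.12,-0.33,-0.8,0,0,0.01],[0.12,-0.33,-0.8,0,0,0.01],[0.13,-0.33,-0.8,0,0,0.01],[0.13,-0.32,-0.8,0,0,0.01],[0,0,-0.8,0,0,0],[0,0,-0.8,0,0,0],[0,0,-0.8,0,0,0],[0,0,-0.7,0,0,0],[0,0,-0.5,0,0,0],[0,0,-0.3,0,0,0],[0,0,-0.2,0,0,0],[0,0,-0.2,0,0,0],[0,0,0,0,0,0],[0,0,0,0,0,0]]]'
python3 - <<'E'
import cv2
from h import *
im=bot.camera("side")[210:430,260:530,::-1]; a=cv2.resize(im,None,fx=1.45,fy=1.45,interpolation=cv2.INTER_CUBIC)
w=cv2.resize(bot.camera("wrist")[:,:,::-1],(400,300)); c=np.zeros((320,800,3),np.uint8); c[:a.shape[0],:a.shape[1]]=a; c[:300,400:]=w; cv2.imwrite("pics/a1.png",c)
E
python3 st.py -90 -48 64
```

```text
time: 4.73
ee_pos: [0.4679, -0.1061, 0.0847]
tcp_rot: [180.0, 0.0, 76.1]
wrist_force: [-0.3, 0.9, 0.1]
opening: -0.0001
grasp_force: 0.0
t 4.8333 board mm [-90.  -47.2] z 0.0849 rot [179.9  -0.   76.1] F [-0.4 -1.   0.1] open -0.000208299457012799
to [-90.0, -48.0, 64.0] units [-0.01 -0.04 -1.04]
```

View pics/a1.png

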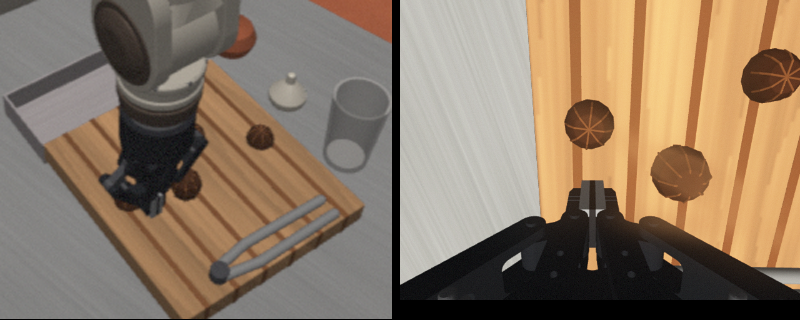

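The wrist view shows the shut fingers at (592,190), in line with shell A at (588,124), and the walnut to their right at (680,172). I'll check that the knuckles clear the walnut before lowering.

```bash
python3 - <<'E'
from h import *
D=cam("side");a=-.2471;p=np.array([.5668,-.0823,0]);ex=np.array([np.cos(a),np.sin(a),0]);ey=np.array([-np.sin(a),np.cos(a),0])
for n,u,v in(("tip",155,213),("elbL",108,180),("elbL2",120,197),("elbR",205,143),("elbR2",190,180)):
    o,d=ray(D,260+u/1.45,210+v/1.45); k=(-.0472-(o-p)@ey)/(d@ey); X=o+k*d; print(n,((X-p)@ex*1e3).round(1),(X[2]*1e3).round(1))
E
```

```text
tip -84.2 59.8
elbL -147.5 167.8
elbL2 -132.3 127.3
elbR -22.3 139.8
elbR2 -37.7 85.6
```

```bash
python3 -m crank '[[[0,0,-0.4,0,0,0],[0,0,-0.3,0,0,0],[0,0,-0.15,0,0,0],[0,0,-0.15,0,0,0],[0,0,0,0,0,0],[0.05,0.2,0,0,0,0],[0.1,0.4,0,0,0,0],[0.1,0.4,0,0,0,0],[0.1,0.4,0,0,0,0]]]'
python3 st.py -90 130 65
python3 - <<'E'
from h import *
D=cam("side");a=-.2471;p=np.array([.5668,-.0823,0]);R=np.array([[np.cos(a),np.sin(a)],[-np.sin(a),np.cos(a)]])
for x,y in((697,160),(693,120),(655,170),(750,170)):
    print((R@(onz(D,255+x/2.75-.5,220+y/2.75-.5,.11)[:2]-p[:2])*1e3).round())
E
```

```text
time: 5.58
ee_pos: [0.475, -0.0771, 0.0645]
tcp_rot: [180.0, -0.0, 76.1]
wrist_force: [0.7, 0.3, -0.3]
opening: 0.0001
grasp_force: 0.0
t 5.5833 board mm [-90.3 -17.4] z 0.0645 rot [180.   -0.   76.1] F [ 0.7  0.3 -0.3] open 0.00012469190643977902
to [-90.0, 130.0, 65.0] units [1.82 7.14 0.02]
[186. -77.]
[208. -51.]
[159. -69.]
[ 207. -101.]
```

Shell A is about to be touched, with no force and z steady. I'll sweep it to the edge.

```bash
python3 -m crank '[[[0.1,0.4,0,0,0,0],[0.1,0.4,0,0,0,0],[0.1,0.4,0,0,0,0],[0.1,0.4,0,0,0,0],[0.1,0.4,0,0,0,0],[0.1,0.4,0,0,0,0],[0.1,0.4,0,0,0,0],[0.1,0.4,0,0,0,0],[0.1,0.4,0,0,0,0],[0.1,0.4,0,0,0,0],[0.1,0.4,0,0,0,0]]]'
python3 st.py -90 130 65
python3 - <<'E'
import cv2
from h import *
cv2.imwrite("pics/a2.png",cv2.resize(bot.camera("wrist")[:,:,::-1],(480,360)))
E
```

```text
time: 6.5
ee_pos: [0.4969, 0.0107, 0.0643]
tcp_rot: [180.0, 0.0, 76.1]
wrist_force: [0.1, -0.2, 1.2]
opening: -0.0001
grasp_force: 0.8
t 6.5 board mm [-90.5  73.1] z 0.0643 rot [180.    0.   76.1] F [ 0.1 -0.2  1.2] open -8.751871139375534e-05
to [-90.0, 130.0, 65.0] units [0.72 2.75 0.03]
```

View pics/a2.png

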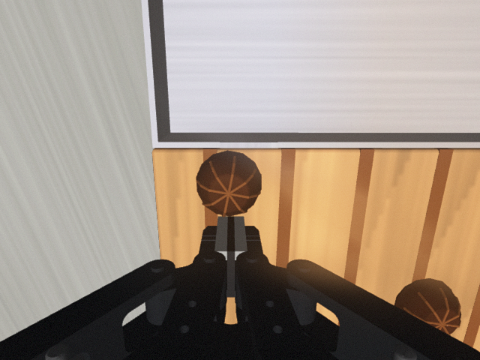

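The shell at (229,183) sits squarely ahead of the fingers at (230,230), just short of the edge at row 148. I'll push it over, then lift.

```bash
python3 -m crank '[[[0.09,0.35,0,0,0,0],[0.09,0.35,0,0,0,0],[0.09,0.35,0,0,0,0],[0.09,0.35,0,0,0,0],[0.09,0.35,0,0,0,0],[0.09,0.35,0,0,0,0],[0.09,0.35,0,0,0,0],[0.09,0.35,0,0,0,0],[0,0,0,0,0,0],[0,0,0,0,0,0],[0,0,0.5,0,0,0],[0,0,0.8,0,0,0],[0,0,0.8,0,0,0],[0,0,0.8,0,0,0],[0,0,0.8,0,0,0],[0,0,0,0,0,0]]]'
python3 st.py 26 -16 139 26 -16 65 26 130 65
python3 - <<'E'
import cv2
from h import *
cv2.imwrite("pics/a3.png",cv2.resize(bot.camera("wrist")[:,:,::-1],(480,360)))
E
```

```text
time: 7.88
ee_pos: [0.5123, 0.0658, 0.1423]
tcp_rot: [179.7, -0.1, 76.0]
wrist_force: [0.5, -0.5, 0.5]
opening: 0.0001
grasp_force: 0.0
t 7.8833 board mm [-89.  130.2] z 0.1423 rot [ 1.797e+02 -1.000e-01  7.600e+01] F [ 0.5 -0.5  0.5] open 8.619681955439115e-05
to [26.0, -16.0, 139.0] units [ 3.79 -8.5  -0.17]
to [26.0, -16.0, 65.0] units [ 0.   0.  -3.7]
to [26.0, 130.0, 65.0] units [1.79 7.08 0.  ]
```

View pics/a3.png

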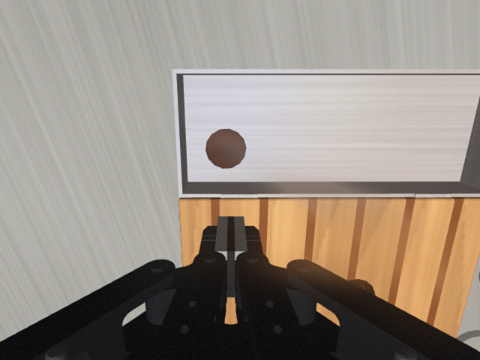

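Shell A lies in the tray at (226,148). Next is shell B.

```bash
python3 -m crank '[[[0.13,-0.25,0,0,0,0],[0.22,-0.5,0,0,0,0],[0.22,-0.5,0,0,0,0],[0.24,-0.53,0,0,0,0],[0.25,-0.56,0,0,0,0],[0.25,-0.56,0,0,0,0],[0.25,-0.56,0,0,0,0],[0.25,-0.56,0,0,0,0],[0.25,-0.56,0,0,0,0],[0.25,-0.56,0,0,0,0],[0.25,-0.56,0,0,0,0],[0.25,-0.56,0,0,0,0],[0.25,-0.56,0,0,0,0],[0.25,-0.56,0,0,0,0],[0.25,-0.56,0,0,0,0],[0.25,-0.56,0,0,0,0],[0.2,-0.25,0,0,0,0],[0,0,0,0,0,0],[0,0,0,0,0,0]]]'
python3 st.py 27 -18 65 27 130 65
```

```text
time: 9.52
ee_pos: [0.5914, -0.1092, 0.1381]
tcp_rot: [-180.0, -0.0, 76.1]
wrist_force: [0.5, 0.0, 0.2]
opening: 0.0001
grasp_force: 0.0
t 9.5167 board mm [ 30.4 -20.1] z 0.1381 rot [-180.    -0.    76.1] F [0.5 0.  0.2] open 7.699988856122579e-05
to [27.0, -18.0, 65.0] units [-0.14  0.14 -3.65]
to [27.0, 130.0, 65.0] units [1.81 7.18 0.  ]
```

```bash
python3 -m crank '[[[-0.07,0.07,-0.5,0,0,0],[-0.07,0.07,-0.8,0,0,0],[0,0,-0.8,0,0,0],[0,0,-0.7,0,0,0],[0,0,-0.4,0,0,0],[0,0,-0.3,0,0,0],[0,0,-0.15,0,0,0],[0,0,0,0,0,0],[0.05,0.2,0,0,0,0],[0.1,0.4,0,0,0,0],[0.1,0.4,0,0,0,0],[0.1,0.4,0,0,0,0],[0.1,0.4,0,0,0,0],[0.1,0.4,0,0,0,0],[0.1,0.4,0,0,0,0],[0.1,0.4,0,0,0,0],[0.1,0.4,0,0,0,0]]]'
python3 st.py 27 130 65
python3 - <<'E'
import cv2
from h import *
cv2.imwrite("pics/b1.png",cv2.resize(bot.camera("wrist")[:,:,::-1],(480,360)))
E
```

```text
time: 10.93
ee_pos: [0.6059, -0.0375, 0.0657]
tcp_rot: [180.0, 0.0, 76.1]
wrist_force: [-1.3, -3.1, 5.6]
opening: -0.0002
grasp_force: 2.5
t 10.9333 board mm [26.9 53. ] z 0.0657 rot [180.    0.   76.1] F [-1.3 -3.1  5.6] open -0.00020106175747038778
to [27.0, 130.0, 65.0] units [ 0.95  3.73 -0.04]
```

View pics/b1.png

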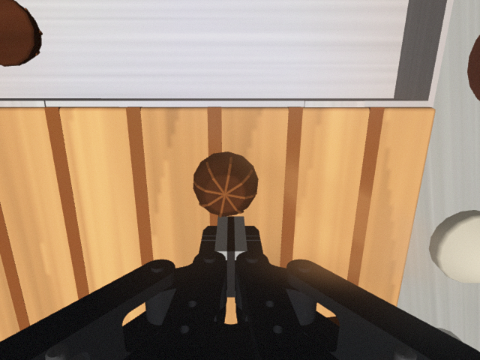

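Shell B at (226,184) is centred on the fingers at (230,230), with the edge at row 103. I'll carry on over the edge, then lift.

```bash
python3 -m crank '[[[0.09,0.35,0,0,0,0],[0.09,0.35,0,0,0,0],[0.09,0.35,0,0,0,0],[0.09,0.35,0,0,0,0],[0.09,0.35,0,0,0,0],[0.09,0.35,0,0,0,0],[0.09,0.35,0,0,0,0],[0.09,0.35,0,0,0,0],[0.09,0.35,0,0,0,0],[0.09,0.35,0,0,0,0],[0.08,0.3,0,0,0,0],[0,0,0,0,0,0],[0,0,0,0,0,0],[0,0,0.5,0,0,0],[0,0,0.9,0,0,0],[0,0,0.9,0,0,0],[0,0,0.9,0,0,0],[0,0,0.8,0,0,0],[0,0,0,0,0,0]]]'
python3 st.py 91 -64 150 91 -64 65 91 130 65
python3 - <<'E'
import cv2
from h import *
cv2.imwrite("pics/b2.png",cv2.resize(bot.camera("wrist")[:,:,::-1],(480,360)))
E
```

```text
time: 12.57
ee_pos: [0.6264, 0.0374, 0.1499]
tcp_rot: [179.7, -0.1, 76.0]
wrist_force: [0.8, -0.3, 1.5]
opening: -0.0001
grasp_force: 0.0
t 12.5667 board mm [ 28.5 130.6] z 0.1499 rot [ 1.797e+02 -1.000e-01  7.600e+01] F [ 0.8 -0.3  1.5] open -0.00013447544431398383
to [91.0, -64.0, 150.0] units [  0.65 -10.2    0.  ]
to [91.0, -64.0, 65.0] units [ 0.    0.   -4.25]
to [91.0, 130.0, 65.0] units [2.37 9.41 0.  ]
```

View pics/b2.png

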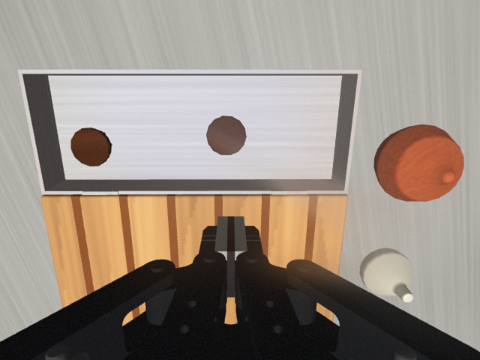

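Shell B is in the tray at (226,135), beside shell A. For shell C I'll turn the gripper 90°, because the knuckles could meet the tumbler (board x ≥ 152, y −111 to −43, 110 mm high).

```bash
python3 -c "
from workcell import bot
print(bot.get_obs()['q'])"
```

```text
[ 3.42053752e+00  1.45524990e+01  9.63829841e+00  8.48668200e+01
 -1.33852323e-03  1.07375407e+02]
```

```bash
python3 -m crank '[[[0.03,-0.3,0,0,0,0.5],[0.04,-0.5,0,0,0,0.7],[0.04,-0.6,0,0,0,0.7],[0.04,-0.6,0,0,0,0.7],[0.04,-0.6,0,0,0,0.7],[0.04,-0.6,0,0,0,0.7],[0.04,-0.6,0,0,0,0.7],[0.04,-0.6,0,0,0,0.7],[0.04,-0.6,0,0,0,0.7],[0.04,-0.6,0,0,0,0.7],[0.04,-0.6,0,0,0,0.7],[0.04,-0.6,0,0,0,0.7],[0.04,-0.6,0,0,0,0.7],[0.04,-0.6,0,0,0,0.7],[0.04,-0.6,0,0,0,0.7],[0.04,-0.6,0,0,0,0.7],[0.04,-0.6,0,0,0,0.7],[0.03,-0.4,0,0,0,0.7],[0,0,0,0,0,0.7],[0,0,0,0,0,0]]]'
python3 st.py 92 -64 65 92 130 65
```

```text
time: 14.28
ee_pos: [0.6385, -0.1669, 0.1441]
tcp_rot: [180.0, -0.1, 166.3]
wrist_force: [-0.3, -1.0, -0.1]
opening: -0.0002
grasp_force: 0.0
t 14.2833 board mm [ 90.3 -64.5] z 0.1441 rot [ 1.800e+02 -1.000e-01  1.663e+02] F [-0.3 -1.  -0.1] open -0.00019274262141481477
to [92.0, -64.0, 65.0] units [ 0.09  0.   -3.96]
to [92.0, 130.0, 65.0] units [2.37 9.41 0.  ]
```

```bash
python3 -m crank '[[[0.05,0,-0.6,0,0,0],[0.04,0,-0.8,0,0,0],[0,0,-0.8,0,0,0],[0,0,-0.8,0,0,0],[0,0,-0.5,0,0,0],[0,0,-0.3,0,0,0],[0,0,-0.15,0,0,0],[0,0,0,0,0,0],[0.05,0.2,0,0,0,0],[0.1,0.4,0,0,0,0],[0.1,0.4,0,0,0,0],[0.1,0.4,0,0,0,0],[0.1,0.4,0,0,0,0],[0.1,0.4,0,0,0,0]]]'
python3 st.py 92 132 65
python3 - <<'E'
import cv2
from h import *
cv2.imwrite("pics/c1.png",cv2.resize(bot.camera("wrist")[:,:,::-1],(480,360)))
E
```

```text
time: 15.45
ee_pos: [0.6524, -0.1213, 0.0669]
tcp_rot: [-180.0, 0.1, 166.2]
wrist_force: [-0.3, -1.9, 3.6]
opening: 0.0
grasp_force: 1.8
t 15.45 board mm [ 92.6 -16.9] z 0.0669 rot [-1.800e+02  1.000e-01  1.662e+02] F [-0.3 -1.9  3.6] open 1.6896849627923713e-05
to [92.0, 132.0, 65.0] units [ 1.79  7.22 -0.1 ]
```

View pics/c1.png

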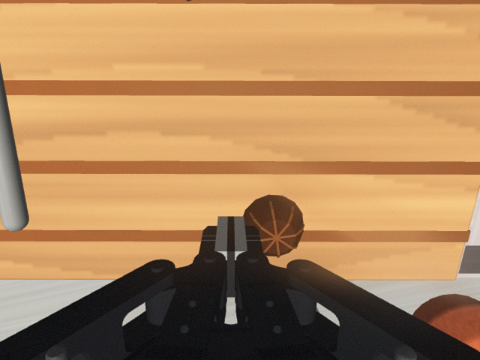

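Shell C, centred near (274,228), sits slightly to the −x side of the pad centre (row ~236), by about 4 mm. I'll back off, shift −4 mm across and carry on.

```bash
python3 -m crank '[[[-0.06,-0.24,0,0,0,0],[-0.06,-0.24,0,0,0,0],[-0.11,0.03,-0.05,0,0,0],[-0.11,0.03,-0.05,0,0,0],[0,0,0,0,0,0],[0.05,0.2,0,0,0,0],[0.1,0.4,0,0,0,0],[0.1,0.4,0,0,0,0],[0.1,0.4,0,0,0,0],[0.1,0.4,0,0,0,0],[0.1,0.4,0,0,0,0],[0.1,0.4,0,0,0,0],[0.1,0.4,0,0,0,0],[0.1,0.4,0,0,0,0],[0.1,0.4,0,0,0,0],[0.1,0.4,0,0,0,0],[0.1,0.4,0,0,0,0],[0.1,0.4,0,0,0,0]]]'
python3 st.py 88 134 65
python3 - <<'E'
import cv2
from h import *
cv2.imwrite("pics/c2.png",cv2.resize(bot.camera("wrist")[:,:,::-1],(480,360)))
E
```

```text
time: 17.0
ee_pos: [0.6703, -0.0298, 0.0643]
tcp_rot: [-180.0, 0.0, 166.1]
wrist_force: [-0.0, -0.1, 0.3]
opening: -0.0002
grasp_force: 0.2
t 17.0 board mm [87.5 76.2] z 0.0643 rot [-180.     0.   166.1] F [-0.  -0.1  0.3] open -0.000156273572749147
to [88.0, 134.0, 65.0] units [0.73 2.8  0.03]
```

View pics/c2.png

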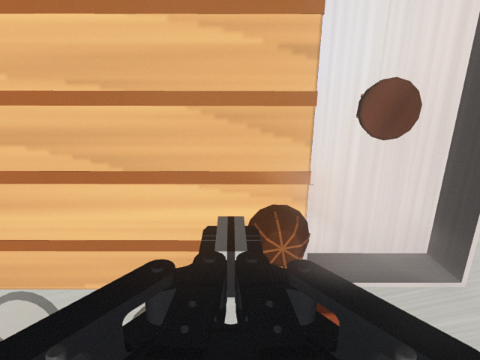

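The shell is now centred at (279,235), at the edge. I'll finish the push, lift, and check everything from above.

```bash
python3 -m crank '[[[0.09,0.35,0,0,0,0],[0.09,0.35,0,0,0,0],[0.09,0.35,0,0,0,0],[0.09,0.35,0,0,0,0],[0.09,0.35,0,0,0,0],[0.09,0.35,0,0,0,0],[0.09,0.35,0,0,0,0],[0.08,0.3,0,0,0,0],[0,0,0,0,0,0],[0,0,0,0,0,0],[0,0,0.5,0,0,0],[0,0,0.8,0,0,0],[0,0,1,0,0,0],[-0.3,0,1,0,0,0],[-0.5,0,1,0,0,0],[-0.8,0,1,0,0,0],[-0.8,0,1,0,0,0],[-0.8,0,1,0,0,0],[-0.8,0,1,0,0,0],[-0.8,0,0.5,0,0,0]]]'
python3 -m crank '[[[-0.8,0.5,0,0,0,0],[-0.8,0.8,0,0,0,0],[-0.8,0.8,0,0,0,0],[-0.8,0.8,0,0,0,0],[-0.8,0.8,0,0,0,0],[-0.6,0.8,0,0,0,0],[-0.3,0.8,0,0,0,0],[0,0.8,0,0,0,0],[0,0.6,0,0,0,0],[0,0.3,0,0,0,0],[0,0,0,0,0,0],[0,0,0,0,0,0],[0,0,0,0,0,0]]]'
python3 - <<'E'
import cv2
from h import *
S=bot.camera("scene")[195:345,130:360,::-1]; D=bot.camera("side")[210:440,250:540,::-1]
c=np.zeros((316,798,3),np.uint8); a=cv2.resize(S,(400,261)); b=cv2.resize(D,(398,316)); c[:261,:400]=a; c[:,400:]=b; cv2.imwrite("pics/end.png",c)
print(bot.get_obs()["time"])
E
```

```text
time: 18.72
ee_pos: [0.5878, 0.0239, 0.2439]
tcp_rot: [179.9, 0.2, 166.1]
wrist_force: [0.1, 0.5, 0.6]
opening: -0.0001
grasp_force: 0.0
time: 19.8
ee_pos: [0.4905, 0.1638, 0.2402]
tcp_rot: [-180.0, -0.0, 166.1]
wrist_force: [0.8, -0.2, 0.5]
opening: 0.0
grasp_force: 0.0
19.9
```

View pics/end.png

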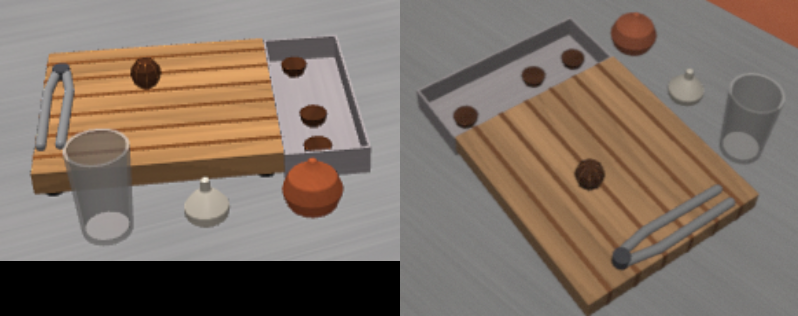

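All three shells lie in the tray, at (466,117), (533,76) and (572,59) in the right-hand picture. The walnut at (590,174), the nutcracker and the rest look unmoved.

```bash
python3 -c "
from workcell import bot
print(bot.job_done())"
```

```text
the job is handed in; nothing more can be done
None
```

All three shell halves were swept off the board with the fingers closed and lie in the scrap tray; in the last pictures the walnut, nutcracker and everything else looked unmoved, and the job was handed in at about 20 s.

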